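# Clear the drill jig and lift off its jig plate

### The arm

A 6-joint arm with a two-finger parallel gripper is mounted at the origin on a cart in front of the work surface, level with it; the furniture and walls round the work are solid. World frame = base frame: x ahead of the robot, y to its left, z up, the work surface at z = 0. Lengths are in m, angles in rad, forces in N, time in s.
With the tool pointing down it reaches from about 0.425 to 0.925 m from the base axis. Payload 12.5 kg.
Tool frame: the origin (TCP) lies on the front face of the gripper's body, between the roots of the fingers; the fingertips stand 73 mm ahead of it and the grasp point (between the pads) lies 54 mm ahead of it; z points along the fingers, y is the line along which they close (so a half turn about z gives the same grasp; the last joint's range is limited). The gripper opens to 85 mm and grips with 20 to 120 N. Pads are 22 mm wide; open, the fingers measure 114 mm over their backs; the gripper's body (76 mm by 85 mm) begins 54 mm behind the grasp point. The pads swing forward as they close: fully open they stand 13 mm farther back than shut.
Start: joints at [-1.249, 0.491, 1.559, -0, 1.092, -0.106], TCP at [0.259, -0.569, 0.304] pointing down, gripper open.
Joint ranges: [-3.1, 3.1], [-0.84, 2.19], [0.05, 2.79], [-1.13, 4.28], [0.06, 2.93], [-2.69, 2.69]. Speed limits (rad/s): [2.22, 2.22, 2.79, 3.14, 3.14, 3.14].

### API

Orientations are given as a unit quaternion [x, y, z, w].
In Python, from cell import manip gives the robot as it stands.
- The arm moves only by the tool carry_out, never from a script. Its argument "steps" is text: rows parted by semicolons, each of 7 numbers parted by spaces: the closure, from -1 (fully open) to 1 (shut), then the shift along the world's x, y, z in m, then the turn, a rotation vector about the world's x, y, z in rad. A call has 1 to 12 rows; each row shifts and turns the commanded pose from where the row before left it; what a row does not reach is not made up. A row lasts 1/8 s, in which the tool goes at most 62.5 mm and 10.7 degrees, less where a joint would pass 70% of its speed; a pose out of reach is approached as far as the arm can. A call with a gripper value outside its range is refused whole. The fingers move at their own pace and stop on an object; "grip_force" is the grip in N (left out, the last holds). Time passes only in rows, so rows that do not move let the fingers close. It gives the time, the measured TCP pose, the force and the opening at its end, in the units of the state.
- manip.get_obs(): the state, without advancing time (a new reading comes with each control period).
- manip.grab_frame(name): name is "side" or "top" or "wrist"; returns a dict with "color" (420x560x3 uint8, red, green, blue), "intrinsics" (3x3 intrinsics, pixels), "world_to_cam" (4x4, takes a point from world to camera coordinates); the wrist camera has in their place "hand_eye" (4x4, takes a point from camera to tool coordinates, whose origin is the TCP and whose axes are the flange's). Camera axes: x right, y up, looking along -z (the intrinsics and any distortion apply to the point x, -y, -z); pixel columns grow to the right and rows downward; lengths in m; the calibration is good to about 2 mm. A picture is of the moment at which its call begins: read the wrist's pose just before it. There is no depth.
- manip.hand_in(): hands the job in, once; it reports no verdict.
Trained networks look in a picture, given as the dict that the camera call returned (one of the last four; its "shot" number tells which), for a name from the list of things; names that differ only in an ending like _2 or _b are one class to them, and where a whole thing is asked for, a point or a joint stands for the part that bears it (a point fixed in the world has none). Each returns a list of dicts, best first, with "p" (0 to 1); they miss things now and then, are a little off and sometimes report something else, mostly with a low value. They report only what shows in the picture. A call takes as long as a camera call.
- manip.spot_in(picture, query): "centre" ([x, y, z] in m, in world coordinates, good to about 4 mm: the middle of the surface that is visible of it).
- manip.landmark_of(picture, query): "centre" ([x, y, z] in m, in world coordinates, good to about 4 mm: a listed point, or the origin of a listed thing).
The state is a dict: "time_s": time; "q": joint angles; "joint_vel": joint speeds; "joint_torque": joint torques, N m; "eef_pos": TCP position; "ee_rot": TCP orientation; "wrist_force": force on the tool from outside, world axes, zero at the start; "ft_torque": the same for the moment, N m; "opening": finger opening in m.
Only numpy, scipy, OpenCV 4.12 (cv2) and the standard library are available. Lean on these libraries where they do the work, as an engineer would, in place of code of your own. Each camera call takes 0.05 s, during which the arm holds its last target. There are 200 camera calls.

### The job

Three holes have just been cut through the brass plate in the drill jig and the brass slugs lie on top of the aluminium jig plate: with the brush held in the gripper, and not with the fingers, sweep all three slugs along the jig plate into the blue chip pan at its end, then stand the brush upright on the open table and let go of it. Then take the jig plate by its bar, lift it straight up off its two dowels, keeping it level all the way, and finish holding it there, level and still, right over the jig with its underside about 5 cm above the dowel tops. The brass plate stays in its nest, and the other things on the table stay where they are.

Things in the scene. Friction and masses are not known exactly. Their poses are not given: they have to be found in the camera images.
- drill_jig: Jig body, fixed: grey base 116 (x) x 148 (y) x 12, origin at its underside's centre, z up (all mm). At y +-62 a rest block (buttons to z 24) carries a steel dowel, 10 diameter, at x 14, top z 46. The brass plate lies between the blocks, the jig plate on them. Blue chip pan joined to the +y end: x -56..56, y 75..151, walls 2.5 thick, 19 high next to the jig (under the plate's overhang), else 34.
- pan_floor (a point): Middle of the chip pan's floor (2.5 above the table; at x 0, y 113 of the jig body), axes as the jig body. The inside measures 107 (x) x 71 (y).
- jig_plate: Loose aluminium plate 116 (x) x 160 (y) x 12, about 0.5 kg, origin at its underside's centre; at the start at x 0, y 0, z 24 (+-1) of the jig body, same axes. Holes of 12 at x 14, y +-62 sit over the 10 mm dowels. The slugs lie in a flat channel, x -54..-10, between a lip and a rail 4 high, open at both ends; its +y end overhangs the pan's low wall by 2.5. Bushes 24 wide, 4 high at x 23.
- bar_center (a point): Centre of the jig plate's black bar handle, above its centre of mass within 2: bar 12 thick (x) x 82 long (y) x 14 high, this point 42 above the plate's underside; two posts 10 x 10 at y +-34 carry it. Axes as the jig plate. Grip it across x.
- brass_plate: Loose brass workpiece 80 x 96 x 10, about 0.55 kg, with three 18 mm holes, in the nest of the jig body below the jig plate (2 gap); origin at the centre of its underside, 12 above the jig body's origin.
- slug_a_center (a point): Centre of a loose brass slug, a disc of 14 diameter and 10 high, about 13 g, lying flat in the channel of the jig plate (x -40..-24, y -44..48).
- slug_b_center (a point): Centre of the second slug, the same.
- slug_c_center (a point): Centre of the third slug, the same.
- brush: Bench brush standing on its bristles, 90 g. Origin at the centre of its underside (bristle ends), z up. Black stiff (rigid) bristles 38 (x) x 46 (y), 22 high; wooden back 38 x 48, z 22 to 36; above it an upright wooden grip 20 thick (x) x 30 (y), z 34 to 86. Held 3 above the jig plate it still pushes the slugs.
- brush_grip (a point): Grip point of the brush, on its axis 68 above its underside; grip it from above across x (20). Axes as the brush.
- wax_tin: Yellow-lidded flat tin, 66 diameter, 26 high, origin under its centre. Bystander.
- tape_roll: Roll of black tape, 62 diameter, 19 high, origin under its centre. Bystander.
- spare_bushing: Grey bushing standing on the table, 21 diameter, 27 high, origin under its centre. Bystander.
- slug_a: The slug itself (slug_a); its origin lies in the middle of one flat face, the point slug_a_center in the middle of the disc.
- slug_b: The slug itself (slug_b); its origin lies in the middle of one flat face, the point slug_b_center in the middle of the disc.
- slug_c: The slug itself (slug_c); its origin lies in the middle of one flat face, the point slug_c_center in the middle of the disc.

How it is judged:
On the way, in this order (a step that is already met when the one before it is completed fails the run):
1. all three slugs lie in the chip pan, swept with the brush in the gripper while the jig plate sits on its rest blocks (x of slug_a_center in the frame of pan_floor between -0.054 and 0.054 m and y of slug_a_center in the frame of pan_floor between -0.036 and 0.036 m and z of each of slug_a_center, slug_b_center, slug_c_center in the frame of pan_floor below 0.022 m and x of slug_b_center in the frame of pan_floor between -0.054 and 0.054 m and y of slug_b_center in the frame of pan_floor between -0.036 and 0.036 m and x of slug_c_center in the frame of pan_floor between -0.054 and 0.054 m and y of slug_c_center in the frame of pan_floor between -0.036 and 0.036 m and z of jig_plate in the frame of drill_jig below 0.0265 m and contact force between brush and the fingers above 1 N), for 0.2 s.
2. the brush stands upright on the table, let go of (height (world z) of brush between -0.004 and 0.004 m and angle between brush's own z axis and vertical below 0.1 rad and linear speed of brush below 0.02 m/s and contact force between brush and the fingers below 0.05 N and contact force between brush and drill_jig below 0.05 N and z of jig_plate in the frame of drill_jig below 0.0265 m), for 0.2 s.
3. the jig plate is lifted off the dowels and held clear of them, level (z of jig_plate in the frame of drill_jig between 0.076 and 0.126 m and horizontal distance between jig_plate and drill_jig below 0.03 m and angle between jig_plate's own z axis and vertical below 0.06 rad and linear speed of jig_plate below 0.02 m/s and angular speed of jig_plate below 0.15 rad/s and contact force between jig_plate and the fingers above 2 N and contact force between jig_plate and drill_jig below 0.05 N and contact force between jig_plate and brass_plate below 0.05 N), for 0.2 s.
At the end, for the whole second after the job is handed in: Fingers alone hold the jig plate, still, level within 0.06 rad, underside 30 to 80 mm above the dowel tops, within 30 mm sideways of its place; slugs in the pan, brass plate in its nest, brush upright on the table, let go of and clear of the jig (all of step 3 and x of slug_a_center in the frame of pan_floor between -0.054 and 0.054 m and y of slug_a_center in the frame of pan_floor between -0.036 and 0.036 m and z of each of slug_a_center, slug_b_center, slug_c_center in the frame of pan_floor below 0.022 m and x of slug_b_center in the frame of pan_floor between -0.054 and 0.054 m and y of slug_b_center in the frame of pan_floor between -0.036 and 0.036 m and x of slug_c_center in the frame of pan_floor between -0.054 and 0.054 m and y of slug_c_center in the frame of pan_floor between -0.036 and 0.036 m and horizontal distance between brass_plate and drill_jig below 0.007 m and z of brass_plate in the frame of drill_jig between 0.009 and 0.0145 m and height (world z) of brush between -0.004 and 0.004 m and angle between brush's own z axis and vertical below 0.1 rad and linear speed of brush below 0.02 m/s and contact force between brush and the fingers below 0.05 N and contact force between brush and drill_jig below 0.05 N); the arm keeps its last pose, push and grip.
It fails at once if a slug is touched by the fingers or the arm (contact force between any of slug_a, slug_b, slug_c and the arm above 0.1 N or contact force between any of slug_a, slug_b, slug_c and the fingers above 0.1 N).
It fails at once if the jig plate is tilted by more than 0.15 rad (angle between jig_plate's own z axis and vertical above 0.15 rad).
It fails at once if another thing on the table is moved by more than 30 mm (distance of any of wax_tin, tape_roll, spare_bushing from where it was at the start of the episode above 0.03 m).
It also fails if it takes over 54 s, if anything falls off the work surface, if the arm or the gripper's body presses on something with over 40 N, if the wrist force passes 120 N, or if a joint passes its speed limit or range.

## Working session

There is one attempt and no reset: what is moved stays moved. The work goes in short steps, Python scripts to look and compute and a tool call to move; the robot and the scene stay as the last step left them, time stands still between calls to the robot, and variables do not carry over. Pictures are saved under pics/ and viewed, on a budget of 10 in all, crops included, one or two more only if the job needs it, and the job is handed in when it is done.

Besides the shell and the picture viewer there is one more tool, called after ">>>" in YAML: its name, and indented under it one key for each argument. carry_out: Moves the arm, as the interface text tells. Its arguments: {"type":"object","properties":{"steps":{"type":"string"},"grip_force":{"type":"number"}},"required":["steps"]}

```bash
mkdir -p pics
cat > h.py <<'E'
import numpy as np, cv2
from cell import manip
def proj(f,P):
    P=np.atleast_2d(P); c=(f['world_to_cam']@np.c_[P,np.ones(len(P))].T)[:3]
    c=np.array([c[0],-c[1],-c[2]]); u=f['intrinsics']@c; return (u[:2]/u[2]).T
def save(f,n): cv2.imwrite('pics/'+n+'.png',f['color'][:,:,::-1])
E
python3 - <<'E'
from h import *
o=manip.get_obs(); print(o['time_s'],o['eef_pos'],o['ee_rot'],o['opening'])
ims=[]
for n in ['top','side']:
    f=manip.grab_frame(n); save(f,n); 
    for q in ['drill_jig','pan_floor','jig_plate','bar_center','brush','brush_grip','slug_a_center','wax_tin','tape_roll','spare_bushing']:
        for d in manip.landmark_of(f,q)[:4]:
            if d['p']>.2: print(n,q,np.round(d['centre'],4),round(d['p'],2),{k:v for k,v in d.items() if k not in('centre','p')},proj(f,d['centre']).round()[0])
E
```

```text
0.0 [ 0.25926495 -0.56851572  0.30332641] [ 9.77206624e-01  2.12289634e-01 -6.78279052e-05 -5.66392765e-04] 0.08516214182250677
top drill_jig [ 0.5915 -0.2306 -0.0031] 0.85 {} [281. 204.]
top pan_floor [ 0.6214 -0.1253  0.0045] 0.64 {} [236. 191.]
top jig_plate [ 0.5939 -0.2269  0.0234] 0.94 {} [279. 202.]
top jig_plate [ 0.5555 -0.2533  0.0447] 0.36 {} [291. 218.]
top bar_center [ 0.5929 -0.2342  0.0648] 0.74 {} [282. 201.]
top bar_center [0.6606 0.0346 0.0035] 0.71 {} [169. 176.]
top brush [ 4.174e-01 -2.163e-01  3.000e-04] 0.72 {} [275. 277.]
top brush [ 0.6205 -0.1253  0.0019] 0.4 {} [236. 192.]
top brush [0.6597 0.0328 0.0026] 0.4 {} [170. 176.]
top brush_grip [ 0.414  -0.2111  0.0701] 0.76 {} [272. 283.]
top slug_a_center [ 0.4138 -0.214   0.0714] 0.65 {} [273. 283.]
top slug_a_center [ 0.56   -0.2516  0.0445] 0.47 {} [290. 216.]
top wax_tin [0.6592 0.0348 0.0025] 0.96 {} [169. 176.]
top tape_roll [ 0.5639 -0.189   0.0403] 0.68 {} [262. 215.]
top tape_roll [ 7.274e-01 -2.030e-01 -4.000e-04] 0.61 {} [269. 148.]
top spare_bushing [ 0.5881 -0.4706  0.0034] 0.58 {} [381. 204.]
side drill_jig [ 0.5933 -0.2339  0.002 ] 0.78 {} [290. 249.]
side drill_jig [ 0.5902 -0.2315  0.0232] 0.55 {} [289. 240.]
side pan_floor [ 0.6182 -0.1198  0.0018] 0.71 {} [300. 227.]
side jig_plate [ 0.5891 -0.2327  0.0228] 0.84 {} [289. 240.]
side bar_center [ 0.593  -0.2301  0.0671] 0.93 {} [291. 221.]
side slug_a_center [ 0.5551 -0.2571  0.0406] 0.61 {} [273. 238.]
side wax_tin [0.6615 0.0293 0.0029] 0.61 {} [315. 203.]
side tape_roll [ 0.7279 -0.2077 -0.    ] 0.96 {} [351. 246.]
side spare_bushing [ 5.847e-01 -4.691e-01 -5.000e-04] 0.54 {} [287. 317.]
```

```bash
python3 -c "
import cv2
a=cv2.imread('pics/top.png');cv2.imwrite('pics/t2.png',cv2.resize(a[110:310,130:400],None,fx=2.9,fy=2.9,interpolation=cv2.INTER_CUBIC))
a=cv2.imread('pics/side.png');cv2.imwrite('pics/s2.png',cv2.resize(a[170:370,150:420],None,fx=2.9,fy=2.9,interpolation=cv2.INTER_CUBIC))"
```

```text
(no output)
```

View pics/t2.png

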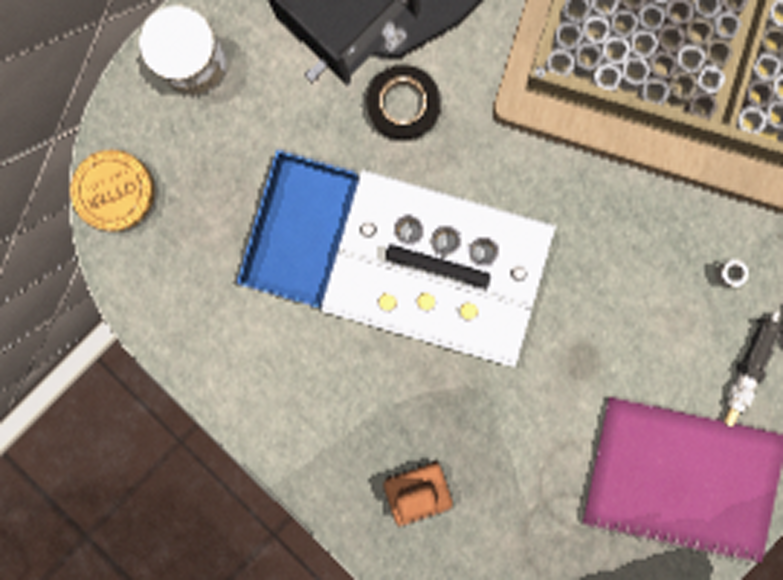

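View pics/s2.png

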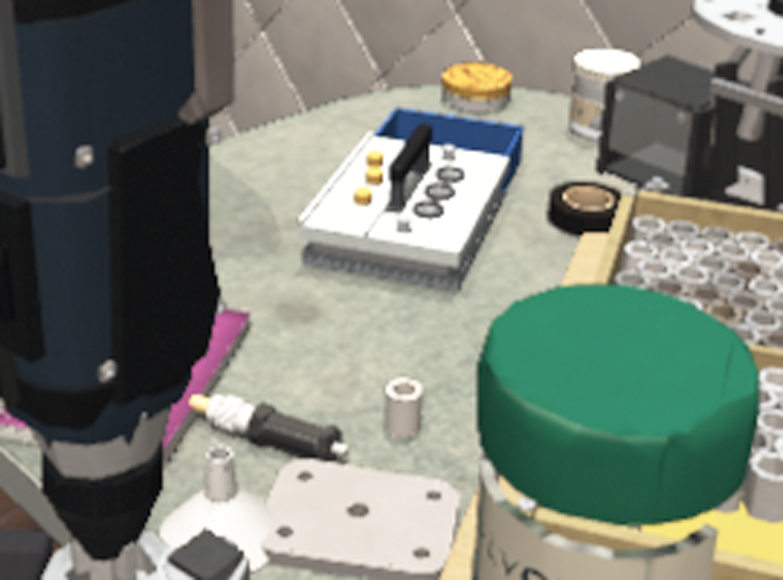

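The top view shows the jig with the pan at its left end. The slugs are at crop px (388,302), (427,300) and (468,311), the brush at (417,492), and the tin, tape and bushing stand clear. The side view agrees. Next I fit the jig and brush poses from the segmented outlines.

```bash
cat >> h.py <<'E'
def unproj(f,uv,z):
    uv=np.atleast_2d(uv).astype(float); T=np.linalg.inv(f['world_to_cam'])
    r=(np.linalg.inv(f['intrinsics'])@np.c_[uv,np.ones(len(uv))].T).T*[1,-1,-1]
    d=r@T[:3,:3].T; o=T[:3,3]; return o+d*((z-o[2])/d[:,2])[:,None]
def mask(hsv,lo,hi): return cv2.inRange(hsv,np.array(lo),np.array(hi))
E
python3 - <<'E'
from h import *
f=manip.grab_frame('top'); im=f['color']; hsv=cv2.cvtColor(im,cv2.COLOR_RGB2HSV)
def show(name,m,box,z):
    mm=np.zeros_like(m); x0,y0,x1,y1=box; mm[y0:y1,x0:x1]=m[y0:y1,x0:x1]
    c=max(cv2.findContours(mm,cv2.RETR_EXTERNAL,cv2.CHAIN_APPROX_NONE)[0],key=cv2.contourArea)
    p=unproj(f,c[:,0],z)[:,:2]*1000
    r=cv2.minAreaRect(p.astype(np.float32)); print(name,r, len(c)); return r
show('plate',mask(hsv,(0,0,215),(180,40,255)),(230,150,330,245),.037)
show('pan',mask(hsv,(100,120,40),(125,255,255)),(200,150,280,230),.034)
show('brush',mask(hsv,(3,90,60),(20,255,255)),(250,260,300,300),.036)
show('brushgriptop',mask(hsv,(3,90,60),(20,255,255)),(250,260,300,300),.086)
m=mask(hsv,(22,60,150),(35,255,255)); m[:205]=0;m[225:]=0;m[:,:250]=0;m[:,310:]=0
n,_,s,c=cv2.connectedComponentsWithStats(m)
for i in range(1,n): print(s[i],c[i],unproj(f,c[i],.046)[0].round(4))
cv2.imwrite('pics/b.png',cv2.resize(im[255:305,250:310,::-1],None,fx=10,fy=10,interpolation=cv2.INTER_CUBIC))
E
```

```text
plate ((593.2529296875, -231.03048706054688), (160.45286560058594, 116.6544418334961), 73.3610610961914) 230
pan ((626.0629272460938, -119.75540924072266), (68.05512237548828, 109.8897476196289), 73.34883117675781) 144
brush ((415.5987548828125, -214.1807861328125), (37.984012603759766, 46.885826110839844), 17.87388801574707) 65
brushgriptop ((422.5101623535156, -215.38430786132812), (35.8029670715332, 44.19365310668945), 17.87384033203125) 65
[261 211   6   6  26] [263.19230769 213.69230769] [ 0.5664 -0.1913  0.046 ]
[274 211   6   6  27] [276.62962963 213.40740741] [ 0.5668 -0.2218  0.046 ]
[289 214   6   6  24] [291.20833333 216.79166667] [ 0.5589 -0.2549  0.046 ]
```

View pics/b.png

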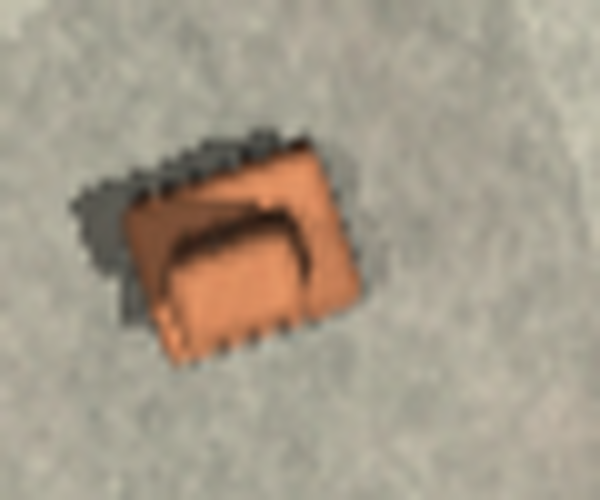

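Jig: centre (0.593, -0.231), yaw -16.6°. The outline sizes fit at 160.5 x 116.7 mm. Brush: centre about (0.4155, -0.2145), yaw +17.9°, and its outline also fits at 38 x 47 mm. I'll move above the brush.

>>> carry_out:
  steps: "-1 0.0174 0.0393 -0.009 0 0 0.162; -1 0.0174 0.0393 -0.009 0 0 0.162; -1 0.0174 0.0393 -0.009 0 0 0.162; -1 0.0174 0.0393 -0.009 0 0 0.162; -1 0.0174 0.0393 -0.009 0 0 0.162; -1 0.0174 0.0393 -0.009 0 0 0.162; -1 0.0174 0.0393 -0.009 0 0 0.162; -1 0.0174 0.0393 -0.009 0 0 0.162; -1 0.0174 0.0393 -0.009 0 0 0.162; -1 0 0 0 0 0 0; -1 0 0 0 0 0 0"
  grip_force: 40

```text
time_s: 2.52
eef_pos: [0.4161, -0.2152, 0.2231]
ee_rot: [0.588, 0.809, 0.0, 0.0]
wrist_force: [0.1, 0.2, 0.0]
opening: 0.0854
```

```bash
cat >> h.py <<'E'
from scipy.spatial.transform import Rotation as R
def wrist():
    o=manip.get_obs(); f=dict(manip.grab_frame('wrist')); T=np.eye(4)
    T[:3,:3]=R.from_quat(o['ee_rot']).as_matrix(); T[:3,3]=o['eef_pos']
    f['world_to_cam']=np.linalg.inv(T@f['hand_eye']); return f,o
E
python3 - <<'E'
from h import *
f,o=wrist(); 
for q in ['brush','brush_grip']: print(q,[(d['centre'],d['p']) for d in manip.landmark_of(f,q)[:1]])
im=f['color'].copy()
c,s=np.cos(.312),np.sin(.312)
for b,z,h in [((.4155,-.2145),.086,(10,15)),((.4155,-.2145),.036,(19,24))]:
    P=[[b[0]+(c*i*h[0]-s*j*h[1])/1e3,b[1]+(s*i*h[0]+c*j*h[1])/1e3,z] for i,j in [(1,1),(1,-1),(-1,-1),(-1,1)]]
    cv2.polylines(im,[proj(f,P).round().astype(int)],True,(0,255,0))
cv2.imwrite('pics/w1.png',im[:,:,::-1])
E
```

```text
brush [([0.4137, -0.2134, 0.0006], 0.72)]
brush_grip [([0.4153, -0.2144, 0.0703], 0.72)]
```

View pics/w1.png

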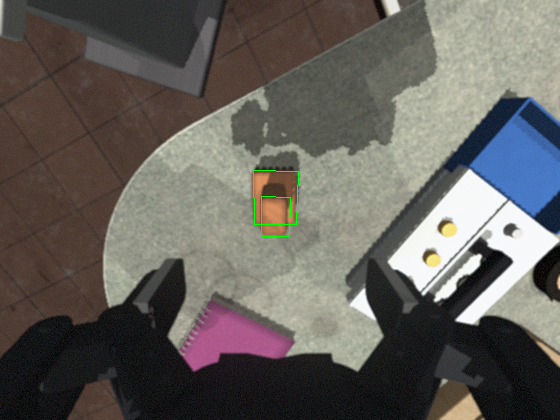

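The projected outlines of the grip top and brush back lie on the brush around px (275,200). Descend and grip.

>>> carry_out:
  steps: "-1 -0.0006 0.0006 -0.04 0 0 0; -1 0 0 -0.035 0 0 0; -1 0 0 -0.018 0 0 0; -1 0 0 -0.009 0 0 0; 1 0 0 0 0 0 0; 1 0 0 0 0 0 0; 1 0 0 0 0 0 0; 1 0 0 0 0 0 0; 1 0 0 0 0 0 0; 1 0 0 0 0 0 0"

```text
time_s: 3.92
eef_pos: [0.4154, -0.2144, 0.1212]
ee_rot: [0.587, 0.809, 0.0, 0.0]
wrist_force: [-0.5, 0.1, 6.0]
opening: 0.0197
```

>>> carry_out:
  steps: "1 0 0 0.0375 0 0 0; 1 0 0 0.0375 0 0 0; 1 0.0248 -0.0168 0 0 0 -0.101; 1 0.0248 -0.0168 0 0 0 -0.101; 1 0.0248 -0.0168 0 0 0 -0.101; 1 0.0248 -0.0168 0 0 0 -0.101; 1 0.0248 -0.0168 0 0 0 -0.101; 1 0 0 0 0 0 -0.101; 1 0 0 0 0 0 0; 1 0 0 0 0 0 0"

```text
time_s: 5.18
eef_pos: [0.5391, -0.2982, 0.1958]
ee_rot: [0.801, 0.598, -0.0, -0.0]
wrist_force: [-0.4, 0.5, -0.2]
opening: 0.0195
```

Run:
```python
from h import *
f,o=wrist(); im=f['color'].copy()
c,s=np.cos(-.2904),np.sin(-.2904)
def J(x,y,z): return [.593+(c*x-s*y)/1e3,-.231+(s*x+c*y)/1e3,z/1e3]
for L,col in [([J(-58,-80,40),J(-58,80,40),J(58,80,36),J(58,-80,36)],(0,255,0)),([J(-54,-80,36),J(-54,80,36),J(-10,80,36),J(-10,-80,36)],(255,0,0)),([J(-6,-41,73),J(-6,41,73),J(6,41,73),J(6,-41,73)],(0,0,255))]:
    cv2.polylines(im,[proj(f,L).round().astype(int)],True,col)
cv2.imwrite('pics/w2.png',im[:,:,::-1])
for q in ['jig_plate','bar_center','brush']: print(q,[(np.round(d['centre'],4),d['p']) for d in manip.landmark_of(f,q)[:1]])
```

```text
jig_plate [(array([ 0.5944, -0.2331,  0.0208]), 0.86)]
bar_center [(array([ 0.5925, -0.2358,  0.0675]), 0.69)]
brush [(array([ 0.5371, -0.2983,  0.0723]), 0.62)]
```

View pics/w2.png

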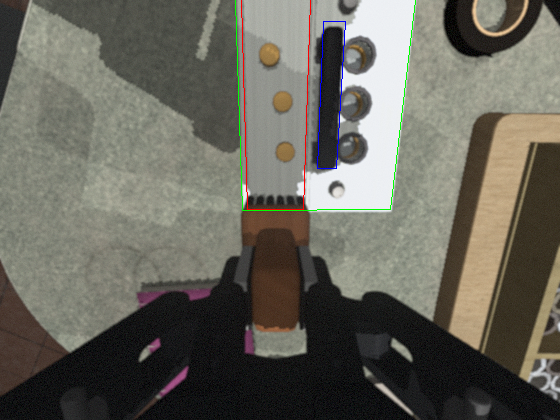

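The plate outline, channel and bar overlays match the wrist picture to within about 1 mm. The brush at px (275,220) is in line with the channel. Lower it and sweep.

>>> carry_out:
  steps: "1 0.001 -0.0005 -0.02 0 0 0; 1 0 0 -0.0145 0 0 0; 1 0 0 0 0 0 0; 1 0.0043 0.0144 0 0 0 0; 1 0.0043 0.0144 0 0 0 0; 1 0.0043 0.0144 0 0 0 0; 1 0.0043 0.0144 0 0 0 0; 1 0.0043 0.0144 0 0 0 0; 1 0.0043 0.0144 0 0 0 0; 1 0 0 0 0 0 0"

```text
time_s: 6.62
eef_pos: [0.5664, -0.2113, 0.1614]
ee_rot: [0.802, 0.598, 0.0, -0.0]
wrist_force: [0.0, -0.0, -0.6]
opening: 0.0195
```

>>> carry_out:
  steps: "1 0.0034 0.0115 0 0 0 0; 1 0.0034 0.0115 0 0 0 0; 1 0.0034 0.0115 0 0 0 0; 1 0.0034 0.0115 0 0 0 0; 1 0.0034 0.0115 0 0 0 0; 1 0.002 0.0067 0 0 0 0; 1 0 0 0 0 0 0; 1 0 0 0 0 0 0; 1 0 0 0 0 0 0"

```text
time_s: 7.75
eef_pos: [0.585, -0.1486, 0.1614]
ee_rot: [0.802, 0.597, 0.0, 0.0]
wrist_force: [-0.1, -0.5, -0.3]
opening: 0.0197
```

Run:
```python
from h import *
f,o=wrist(); print(o['eef_pos'],o['wrist_force']); g=manip.grab_frame('side')
cv2.imwrite('pics/w3.png',np.vstack([f['color'],cv2.resize(g['color'][190:270,250:370],(560,373),interpolation=cv2.INTER_CUBIC)[::1]])[:,:,::-1][:600] if 0 else np.hstack([cv2.resize(f['color'],(400,300)),cv2.resize(g['color'][185:275,240:360],(400,300),interpolation=cv2.INTER_CUBIC)])[:,:,::-1])
for n,p in (('w',f),('s',g)):
  for d in manip.landmark_of(p,'slug_a_center'): print(n,d['centre'],d['p'])
```

```text
[ 0.58504159 -0.14863611  0.16141145] [-0.12477626 -0.46554517 -0.30813157]
w [0.6418, -0.1437, 0.0091] 0.82
w [0.6244, -0.1224, 0.0035] 0.19
```

View pics/w3.png

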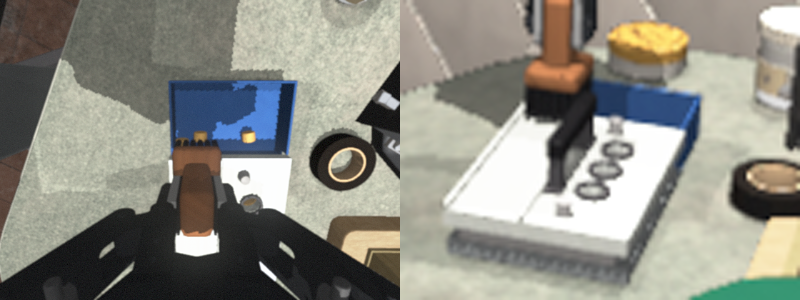

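One slug lies in the pan at px (248,137), one shows at (200,136) and a third partly at (182,142). I'll raise the brush to see all three.

>>> carry_out:
  steps: "1 0 0 0.03 0 0 0; 1 -0.01 -0.03 0.04 0 0 0; 1 -0.01 -0.03 0.03 0 0 0; 1 0 0 0 0 0 0; 1 0 0 0 0 0 0"

```text
time_s: 8.57
eef_pos: [0.5649, -0.2079, 0.2608]
ee_rot: [0.802, 0.597, -0.0, -0.0]
wrist_force: [0.2, 0.3, -0.6]
opening: 0.0196
```

Run:
```python
from h import *
f,o=wrist(); im=f['color'].copy(); print(o['eef_pos'])
for d in manip.landmark_of(f,'slug_a_center'): print(d['centre'],d['p'])
hsv=cv2.cvtColor(im,cv2.COLOR_RGB2HSV); m=mask(hsv,(18,90,90),(35,255,255))
n,_,s,ce=cv2.connectedComponentsWithStats(m)
c_,s_=np.cos(.2904),np.sin(.2904)
for i in range(1,n):
    if s[i][4]>25:
        p=unproj(f,ce[i],.0125)[0]; x,y=p[0]-.593,p[1]+.231
        print(s[i],'local',round(c_*x-s_*y,4),round(s_*x+c_*y,4))
cv2.imwrite('pics/w4.png',im[:,:,::-1])
```

```text
[ 0.56486022 -0.20791609  0.26075452]
[0.6414, -0.1411, 0.0097] 0.7
[276 100  12  10  87] local -0.0271 0.0928
[326 100  12  10  88] local 0.0227 0.0931
[256 108  13  10  92] local -0.0462 0.0855
[489 228  25   4  41] local 0.2157 -0.039
[535 229  22   3  43] local 0.266 -0.039
```

View pics/w4.png

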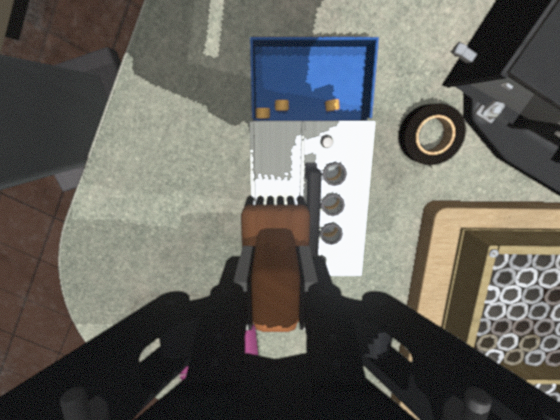

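All three slugs lie in the pan at px (263,113), (282,105) and (332,104), which is local x -46, -27 and +23, y 86 to 93. Now stand the brush back on the table.

>>> carry_out:
  steps: "1 -0.0374 -0.0016 0 0 0 0; 1 -0.0374 -0.0016 0 0 0 0; 1 -0.0374 -0.0016 -0.02 0 0 0; 1 -0.0374 -0.0016 -0.03 0 0 0; 1 0 0 -0.04 0 0 0; 1 0 0 -0.03 0 0 0; 1 0 0 -0.014 0 0 0; 1 0 0 -0.0045 0 0 0; 1 0 0 0 0 0 0; 1 0 0 0 0 0 0"

```text
time_s: 9.93
eef_pos: [0.4158, -0.2148, 0.1237]
ee_rot: [0.802, 0.597, 0.0, 0.001]
wrist_force: [-0.5, 0.1, -0.9]
opening: 0.0195
```

>>> carry_out:
  steps: "1 0 0 -0.0015 0 0 0; 1 0 0 -0.001 0 0 0; 1 0 0 0 0 0 0; 1 0 0 0 0 0 0"

```text
time_s: 10.42
eef_pos: [0.4156, -0.2148, 0.1212]
ee_rot: [0.802, 0.597, 0.0, 0.001]
wrist_force: [-3.4, 0.7, 11.8]
opening: 0.0195
```

>>> carry_out:
  steps: "1 0 0 0.0007 0 0 0; -1 0 0 0 0 0 0; -1 0 0 0 0 0 0; -1 0 0 0 0 0 0; -1 0 0 0 0 0 0; -1 0 0 0 0 0 0; -1 0 0 0.03 0 0 0; -1 0 0 0.04 0 0 0; -1 0 0 0.04 0 0 0; -1 0 0 0 0 0 0"

```text
time_s: 11.68
eef_pos: [0.4161, -0.215, 0.2335]
ee_rot: [0.802, 0.597, 0.001, 0.002]
wrist_force: [0.1, 0.2, -1.0]
opening: 0.0855
```

Run:
```python
from h import *
f,o=wrist(); im=f['color'].copy(); print(o['eef_pos'],o['opening'])
for q in ['brush','brush_grip','jig_plate','bar_center','slug_a_center']: print(q,[(np.round(d['centre'],4),round(d['p'],2)) for d in manip.landmark_of(f,q)[:2]])
c,s=np.cos(-.2904),np.sin(-.2904)
for b,z,h in [((.4156,-.2148),.086,(10,15)),((.4156,-.2148),.036,(19,24)),((.593,-.231),.073,(6,41)),((.593,-.231),.036,(58,80))]:
    P=[[b[0]+(c*i*h[0]-s*j*h[1])/1e3,b[1]+(s*i*h[0]+c*j*h[1])/1e3,z] for i,j in [(1,1),(1,-1),(-1,-1),(-1,1)]]
    cv2.polylines(im,[proj(f,P).round().astype(int)],True,(0,255,0))
cv2.imwrite('pics/w5.png',im[:,:,::-1])
```

```text
[ 0.41606153 -0.21499974  0.2334694 ] 0.08545750192873935
brush [(array([ 0.4152, -0.2179, -0.0035]), 0.98)]
brush_grip [(array([ 0.4176, -0.214 ,  0.0706]), 0.6)]
jig_plate [(array([ 0.5905, -0.2334,  0.0237]), 0.76)]
bar_center [(array([ 0.5907, -0.2311,  0.0688]), 0.7), (array([ 0.4192, -0.2167,  0.0719]), 0.28)]
slug_a_center [(array([ 0.6389, -0.1423,  0.009 ]), 0.66)]
```

View pics/w5.png

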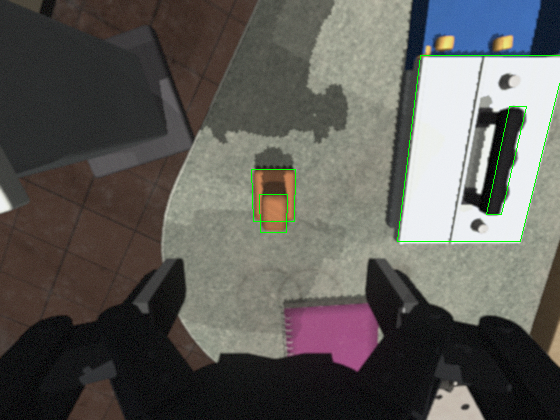

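The brush stands on its own at px (273,200) and its outlines match where I put it. The slugs show in the pan, and the bar outline fits at about (505,160). On to the bar.

>>> carry_out:
  steps: "-1 0.0442 -0.004 0 0 0 0; -1 0.0442 -0.004 0 0 0 0; -1 0.0442 -0.004 0 0 0 0; -1 0.0442 -0.004 0 0 0 0; -1 0 0 -0.04 0 0 0; -1 0 0 -0.035 0 0 0; -1 0 0 -0.015 0 0 0; -1 0 0 0 0 0 0; -1 0 0 0 0 0 0"
  grip_force: 70

```text
time_s: 13.1
eef_pos: [0.5927, -0.2309, 0.1423]
ee_rot: [0.802, 0.597, 0.0, 0.001]
wrist_force: [0.2, -0.1, 0.4]
opening: 0.0849
```

Run:
```python
from h import *
o=manip.get_obs(); print(o['eef_pos'],o['ee_rot'],o['wrist_force'])
f,o=wrist()
for q in ['jig_plate','bar_center']: print(q,[(np.round(d['centre'],4),round(d['p'],2)) for d in manip.landmark_of(f,q)[:2]])
```

```text
[ 0.592712   -0.23094534  0.1422728 ] [8.02187940e-01 5.97071001e-01 3.76752880e-04 7.65929993e-04] [ 0.19004883 -0.05533381  0.44929996]
jig_plate [(array([ 0.5901, -0.2309,  0.0247]), 0.56)]
bar_center [(array([ 0.5945, -0.2299,  0.067 ]), 0.73)]
```

>>> carry_out:
  steps: "-1 0 0 -0.014 0 0 0; -1 0 0 -0.007 0 0 0; -1 0 0 0 0 0 0; 1 0 0 0 0 0 0; 1 0 0 0 0 0 0; 1 0 0 0 0 0 0; 1 0 0 0 0 0 0; 1 0 0 0 0 0 0; 1 0 0 0 0 0 0; 1 0 0 0 0 0 0"

```text
time_s: 14.5
eef_pos: [0.5925, -0.2307, 0.1205]
ee_rot: [0.802, 0.597, 0.0, 0.0]
wrist_force: [-0.3, -0.1, 5.5]
opening: 0.0108
```

>>> carry_out:
  steps: "1 0 0 0.003 0 0 0; 1 0 0 0.004 0 0 0; 1 0 0 0.005 0 0 0; 1 0 0 0.005 0 0 0; 1 0 0 0 0 0 0"

```text
time_s: 15.12
eef_pos: [0.5924, -0.2307, 0.1376]
ee_rot: [0.802, 0.597, 0.0, 0.0]
wrist_force: [-0.2, -1.1, -4.4]
opening: 0.0105
```

>>> carry_out:
  steps: "1 0 0 0.006 0 0 0; 1 0 0 0.007 0 0 0; 1 0 0 0.009 0 0 0; 1 0 0 0.01 0 0 0; 1 0 0 0.01 0 0 0; 1 0 0 0.008 0 0 0; 1 0 0 0.004 0 0 0; 1 0 0 0.001 0 0 0; 1 0 0 0 0 0 0; 1 0 0 0 0 0 0; 1 0 0 0 0 0 0; 1 0 0 0 0 0 0"

```text
time_s: 16.62
eef_pos: [0.5923, -0.2307, 0.192]
ee_rot: [0.802, 0.597, -0.0, -0.0]
wrist_force: [0.4, -0.1, -4.9]
opening: 0.0107
```

Run:
```python
from h import *
f=manip.grab_frame('side'); o=manip.get_obs(); print(o['eef_pos'],o['ee_rot'],o['wrist_force'],o['ft_torque'],np.abs(o['joint_vel']).max())
for q in ['jig_plate','drill_jig','brass_plate','bar_center']: print(q,[(np.round(d['centre'],4),round(d['p'],2)) for d in manip.landmark_of(f,q)[:1]])
w,_=wrist(); t=manip.grab_frame('top'); print([(np.round(d['centre'],4),round(d['p'],2)) for d in manip.landmark_of(t,'brush')[:1]])
cv2.imwrite('pics/s6.png',np.hstack([cv2.resize(f['color'][165:285,230:390],(400,300),interpolation=cv2.INTER_CUBIC),cv2.resize(t['color'][130:310,180:420],(400,300),interpolation=cv2.INTER_CUBIC)])[:,:,::-1])
```

```text
[ 0.59233134 -0.23068302  0.19204671] [8.02162626e-01 5.97105620e-01 1.20601974e-05 1.14135028e-05] [-0.26425992 -0.17035198 -3.58462754] [ 0.00127716  0.01836663 -0.00588858] 0.0011113710905369147
jig_plate [(array([ 0.592 , -0.2265,  0.0953]), 0.89)]
drill_jig [(array([ 5.918e-01, -2.341e-01, -4.000e-04]), 0.7)]
brass_plate [(array([ 0.5928, -0.2339,  0.0057]), 0.76)]
bar_center [(array([ 0.5896, -0.2292,  0.1399]), 0.86)]
[]
```

View pics/s6.png

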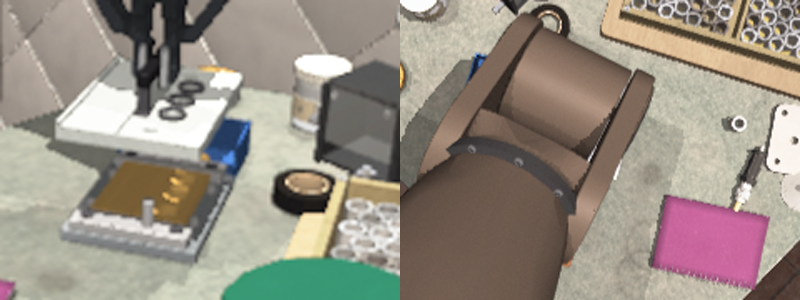

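The side view shows the plate level above the dowels and the brass plate in its nest at px (160,195). The top view is mostly blocked by the arm, with a corner of the brush visible at (567,263). Handing in.

```bash
python3 -c "
from cell import manip
print(manip.hand_in())"
```

```text
the job is handed in; nothing more can be done
None
```

I swept all three slugs into the chip pan with the brush and stood the brush back on the table. The jig plate is lifted and held over the jig, and I handed the job in at about 17 s of the 54 s. The hand-in gives no verdict.

- **Slugs:** After the sweep the wrist picture showed all three in the pan, at jig x -46, -27 and +23 mm and y 86 to 93 mm, inside the limits. I did not check them again after the lift.
- **Brush:** After release its outline in the wrist picture matched an upright brush where I set it down. In the last top view the arm hid most of it and the network did not report it. Only a corner showed, about where it was left.
- **Jig plate:** The arm has raised it 72 mm. The network puts its underside at 95 mm, which is about 49 mm above the dowel tops. The tool is vertical and still, and the wrist carries about 4 to 5 N, which matches the plate's weight.
- **Brass plate:** It shows in its nest in the last side picture. The network gave its height as 6 mm instead of 12 mm. I took that as network error because the picture shows it seated.
- **Bystanders:** I did not measure the tin, tape roll and spare bushing again. The tape roll and bushing look unmoved in the last pictures, but the tin was mostly hidden.

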